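# Add the coarse sieve to the test-sieve stack

## Task

Open the test-sieve stack for the next sample: lift the lid off the stack by its knob and set it aside flat on the worktop, knob up. Then nest the loose coarse sieve onto the open stack, gently and straight, with its skirt fully home in the mouth of the sieve below. Keep the sieve and the pan of the stack nested, and do not knock the brush, the jars and the beaker about.

Things in the scene. Friction and masses are not known exactly. Their poses are not given: they have to be found in the camera images.
- pan: Closed receiver pan, bare steel, loose, 0.45 kg: bottom of the stack. 108 mm diameter, 34 mm high, wall 8 mm (mouth 92 mm). Origin: centre of its underside, z up. Fixed machines flank the work: one 200 mm tall at y < 0.15, a 184 mm box at x > 0.51, y > 0.46. Between them, about x 0.43, y 0.44, the worktop is always free for the lid.
- fine_sieve: Close-meshed steel sieve, 0.25 kg, nested on the pan, under the lid. Origin: centre of the skirt's lower edge, z up. Skirt z 0-10 mm (outside diameter 82 mm at the bottom, 87 at the top) goes into the mouth below; frame z 10-46 mm, 108 mm outside, 92 mm inside; its shoulder at 10 mm sits on the rim below. Rim at 46. Origin 24 mm above the pan's when seated.
- coarse_sieve: The loose sieve, standing upright on the worktop; frame, size and origin as the fine sieve, open coarse mesh 34 mm below the rim (do not poke it). About 0.25 kg. Can be pinched from above across its 8 mm wall, one finger inside, one outside. Seated on the fine sieve, its origin is 36 mm above that one's.
- lid: Loose steel lid with black knob, about 0.18 kg. Origin: centre of the plug's underside, z up. Plug z 0-8 mm, 86 mm diameter, in the mouth below; plate 108 mm diameter, z 8-14; knob neck 17-25 mm diameter up to 26 mm, head 30 mm diameter z 29-43, top 48. On the stack its origin is 38 mm above the fine sieve's. Stands flat on a surface on its plug.
- brush: Bystander: flat wooden bench brush, 127 x 28 x 12 mm, lying. Origin at the centre of its underside.
- jar_orange: Bystander: orange-brown screw-lid jar with black lid, 54 mm diameter, 65 mm high. Origin at the centre of its underside.
- jar_pale: Bystander: pale screw-lid jar, 57 mm diameter, 67 mm high. Origin at the centre of its underside.
- beaker: Bystander: glass beaker, 66 mm diameter, 80 mm high. Origin at the centre of its underside.

How it is judged:
On the way, in this order (a step that is already met when the one before it is completed fails the run):
1. the lid stands flat on the worktop, knob up, off the stack (height (world z) of lid below 0.004 m and angle between lid's own z axis and vertical below 0.05 rad and horizontal distance between lid and pan above 0.1 m), for 0.2 s.
2. the coarse sieve is nested in the mouth of the fine sieve, down on its rim (horizontal distance between coarse_sieve and fine_sieve below 0.004 m and z of coarse_sieve in the frame of fine_sieve between 0.034 and 0.038 m), for 0.2 s.
At the end, for the whole second after the job is handed in: Lid at rest flat on the worktop, knob up, over 100 mm from the pan's axis. Coarse sieve at rest in the mouth of the fine sieve: axes within 4 mm and 0.04 rad, origins 34 to 38 mm apart in height. Fine sieve still nested on the pan (4 mm, at most 26 mm above it), pan flat on the worktop (all of step 1 and all of step 2 and angle between the z axis of coarse_sieve and the z axis of fine_sieve, either way round below 0.04 rad and horizontal distance between fine_sieve and pan below 0.004 m and z of fine_sieve in the frame of pan below 0.026 m and height (world z) of pan below 0.004 m and angle between pan's own z axis and vertical below 0.04 rad and linear speed of each of coarse_sieve, lid below 0.02 m/s); the robot touches nothing.
It fails at once if the coarse sieve is dropped onto the stack (falls into it at over 0.5 m/s, as from over 13 mm) (horizontal distance between coarse_sieve and fine_sieve below 0.03 m and z of coarse_sieve in the frame of fine_sieve between 0.03 and 0.055 m and linear speed of coarse_sieve above 0.5 m/s).
It fails at once if the coarse sieve is rammed onto the stack (over 80 N between the sieves) (contact force between coarse_sieve and fine_sieve above 80 N).
It fails at once if the fine sieve comes out of the pan (z of fine_sieve in the frame of pan above 0.034 m).
It fails at once if a bystander is knocked away (moved over 30 mm) (distance of any of brush, jar_orange, jar_pale, beaker from where it was at the start of the episode above 0.03 m).
It also fails if it takes over 51 s, if anything falls off the work surface, if the arm or the gripper's body presses on something with over 40 N, if the wrist force passes 120 N, or if a joint passes its speed limit or range.

## Robot

A 6-joint arm with a two-finger parallel gripper is mounted at the origin on a cart in front of the work surface, level with it; the furniture and walls round the work are solid. World frame = base frame: x ahead of the robot, y to its left, z up, the work surface at z = 0. Lengths are in m, angles in rad, forces in N, time in s.
With the tool pointing down it reaches from about 0.35 to 1 m from the base axis. Payload 7.1 kg.
Tool frame: the origin (TCP) lies between the finger pads; the fingertips stand 22 mm ahead of it and the grasp point (between the pads) lies 3 mm ahead of it; x points along the fingers, y is the direction in which the jaws open and shut, and the axes are right-handed (so a half turn about x gives the same grasp; the last joint's range is limited). The gripper opens to 85 mm and grips with 20 to 120 N. Pads are 22 mm wide; open, the fingers measure 114 mm over their backs; the gripper's body (76 mm by 85 mm) begins 54 mm behind the grasp point. The pads swing forward as they close: fully open they stand 13 mm farther back than shut.
Start: joints at [1.227, 0.423, 1.63, -0, 1.089, -0.019], TCP at [0.199, 0.592, 0.22] pointing down, gripper open.
Joint ranges: [-3, 3], [-0.9, 2.11], [0.09, 2.58], [-1.31, 4.45], [0.11, 2.69], [-2.54, 2.54]. Speed limits (rad/s): [2.39, 2.39, 3.01, 3.14, 3.14, 3.14].

## Interface

Orientations are given as a rotation vector (axis times angle).
In Python, from rig import manip gives the robot as it stands. The module is installed in compiled form; this text tells all that it offers. Calls block until the motion is done:
- manip.move_to(position, orientation): joint-space move of the TCP to a pose.
- manip.servo_line(position, orientation=None, rate=0.15): straight line of the TCP; orientation=None keeps the orientation; rate is the mean speed in m/s.
- manip.set_joints(angles): joint-space move.
- manip.command_gripper(opening, f_grip=None): finger opening in m; f_grip is the grip in N (None keeps the last); returns when the fingers have stopped.
- manip.hold(seconds).
- manip.solve_ik(position, orientation): joint angles nearest the present ones, or None.
- manip.camera(name): name is "scene" or "side" or "wrist"; returns a dict with "image" (420x560x3 uint8, red, green, blue), "fx", "fy", "cx", "cy" (pixels), "cam_to_world" (4x4, takes a point from camera to world coordinates); the wrist camera has in their place "mount" (4x4, takes a point from camera to tool coordinates, whose origin is the TCP and whose axes are the tool frame's). Camera axes: x right, y down, z forward; pixel columns grow to the right and rows downward; lengths in m; the calibration is good to about 2 mm. The wrist camera is an equidistant fisheye: a pixel r from the principal point sees the ray r / f radians off the axis. A picture is of the moment at which its call begins: read the wrist's pose just before it. There is no depth.
A pose or a line that the arm cannot do raises manip.IKError and nothing moves.
- manip.sign_off(): hands the job in, once; it reports no verdict.
Readings, each from a call of its own:
- manip.get_time(): time.
- manip.get_joint_positions(): joint angles.
- manip.get_joint_vel(): joint speeds.
- manip.get_tau(): joint torques, N m.
- manip.get_position(): TCP position.
- manip.get_ee_rot(): TCP orientation.
- manip.get_contact_force(): force on the tool from outside, world axes, zero at the start.
- manip.get_torque(): the same for the moment, N m.
- manip.get_width(): finger opening in m.
Only numpy, scipy, OpenCV 4.12 (cv2) and the standard library are available. Lean on these libraries where they do the work, as an engineer would, in place of code of your own. Each camera call takes 0.05 s, during which the arm holds its last target.

## Working session

There is one attempt and no reset: what is moved stays moved. The work goes in short steps, each a Python script; the robot and the scene stay as the last script left them, time stands still between calls to the robot, and variables do not carry over. Pictures are saved under pics/ and viewed, and the job is handed in when it is done.

```bash
mkdir -p pics; cat > h.py <<'E'
import numpy as np, cv2
from rig import manip
from scipy.spatial.transform import Rotation as R
def snap(n,tag):
    p=np.array(manip.get_position()); r=np.array(manip.get_ee_rot())
    c=manip.camera(n); cv2.imwrite(f'pics/{tag}.png',c['image'][:,:,::-1])
    if 'mount' in c:
        T=np.eye(4);T[:3,:3]=R.from_rotvec(r).as_matrix();T[:3,3]=p
        c['cam_to_world']=T@np.array(c['mount']);c['fish']=True
    np.save(f'pics/{tag}.npy',c,allow_pickle=True); return c
def load(tag): return np.load(f'pics/{tag}.npy',allow_pickle=True).item()
def ray(c,u,v):
    a=(u-c['cx'])/c['fx'];b=(v-c['cy'])/c['fy']
    if c.get('fish'):
        t=np.hypot(a,b); d=np.array([a/t*np.sin(t),b/t*np.sin(t),np.cos(t)]) if t>1e-9 else np.array([0,0,1.])
    else: d=np.array([a,b,1.])
    M=np.array(c['cam_to_world']);return M[:3,3],M[:3,:3]@d
def onz(c,u,v,z):
    o,d=ray(c,u,v);return o+d*(z-o[2])/d[2]
def proj(c,P):
    M=np.array(c['cam_to_world']);q=M[:3,:3].T@(np.array(P)-M[:3,3])
    if c.get('fish'):
        rr=np.hypot(q[0],q[1]);t=np.arctan2(rr,q[2]);return c['cx']+c['fx']*t*q[0]/rr,c['cy']+c['fy']*t*q[1]/rr
    return c['cx']+c['fx']*q[0]/q[2],c['cy']+c['fy']*q[1]/q[2]
E
python3 - <<'E'
from h import *
for n in('scene','side','wrist'):
    c=snap(n,n+'0'); M=np.array(c['cam_to_world']);print(n,c['fx'],c['cx'],c['cy'],M.round(3).tolist())
print(manip.get_position(),manip.get_ee_rot(),manip.get_width(),manip.get_time())
E
```

```text
scene 514.3943853741011 279.04366947174134 203.33520028264428 [[-0.346, -0.523, 0.779, -0.334], [-0.938, 0.209, -0.276, 0.7], [-0.019, -0.826, -0.563, 0.676], [0.0, 0.0, 0.0, 1.0]]
side 477.924209384153 283.77230476201544 204.45853082409104 [[-0.871, -0.306, 0.385, 0.107], [-0.491, 0.578, -0.652, 1.146], [-0.023, -0.757, -0.653, 0.85], [0.0, 0.0, 0.0, 1.0]]
wrist 325.19226210127806 277.0824423333651 210.24603413365872 [[0.319, 0.912, 0.259, 0.133], [0.948, -0.306, -0.089, 0.615], [-0.002, 0.274, -0.962, 0.373], [0.0, 0.0, 0.0, 1.0]]
[0.19928293 0.59193823 0.21983456] [ 0.25400074  1.55592277 -0.25576107] 0.08562802330060526 0.15
```

View pics/scene0.png

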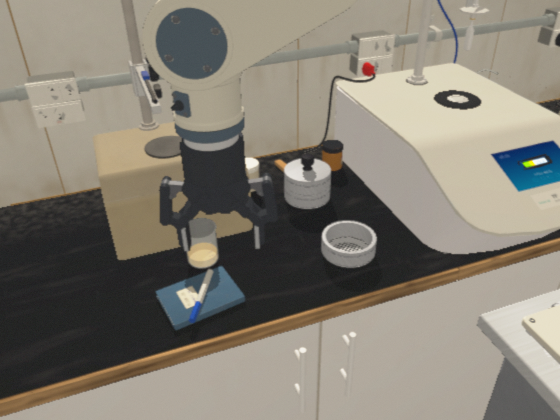

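View pics/side0.png

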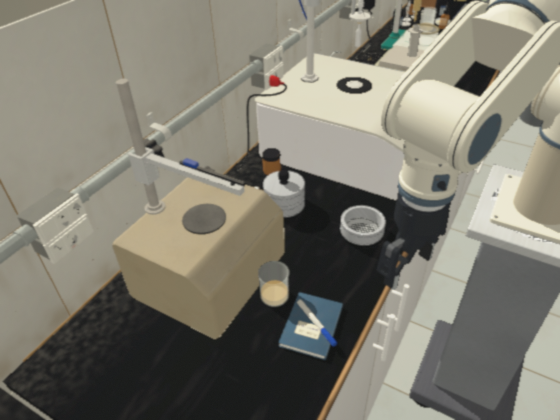

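View pics/wrist0.png

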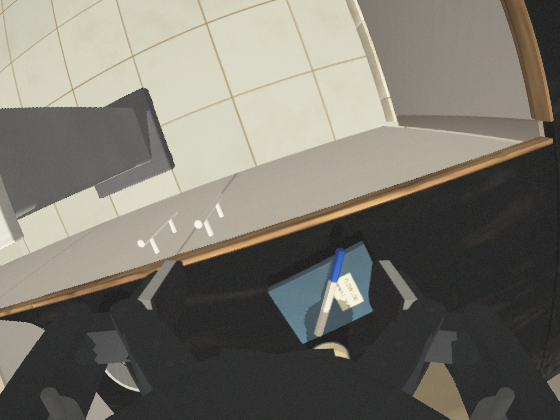

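The scene view shows the stack at about (307,183) with its knob at (307,160), and the coarse sieve at (349,243). The orange jar is at (332,155), the brush and pale jar behind the stack, and the beaker at (203,243). The side view shows the knob at (284,175) and the coarse sieve at (363,224).

```bash
python3 - <<'E'
from h import *
for t,(x0,y0,x1,y1) in dict(scene0=(230,120,400,280),side0=(240,130,400,310)).items():
    im=cv2.imread(f'pics/{t}.png')[y0:y1,x0:x1]
    cv2.imwrite(f'pics/{t}_z.png',cv2.resize(im,None,fx=3.2 if t=='side0' else 3.5,fy=3.2 if t=='side0' else 3.5,interpolation=cv2.INTER_CUBIC))
s=load('scene0');d=load('side0')
def tri(a,b):
    o1,d1=ray(s,*a);o2,d2=ray(d,*b);A=np.c_[d1,-d2];x=np.linalg.lstsq(A,o2-o1,rcond=None)[0]
    return (o1+d1*x[0]).round(4),(o2+d2*x[1]).round(4)
print('knob',tri((307,160),(284,175)))
print('coarse',onz(s,349,233,.046),onz(d,363,217,.046))
print('beaker',onz(s,203,258,0.0),'orange',onz(s,332,146,.065),onz(d,271,155,.065),'pale',onz(s,250,165,.067))
E
```

```text
knob (array([0.6051, 0.2976, 0.0982]), array([0.6058, 0.2961, 0.1003]))
coarse [0.38660115 0.29801026 0.046     ] [0.38337913 0.29315088 0.046     ]
beaker [0.47345464 0.57994264 0.        ] orange [0.70096195 0.1889341  0.065     ] [0.70861957 0.19116518 0.065     ] pale [0.68439133 0.40979789 0.067     ]
```

View pics/scene0_z.png

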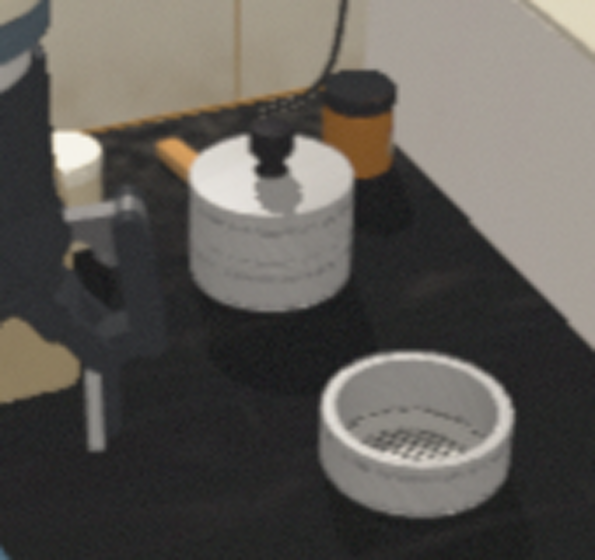

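View pics/side0_z.png

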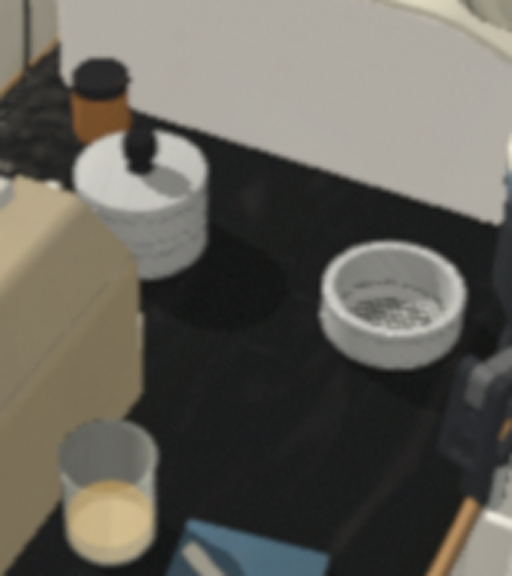

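```bash
cat >> h.py <<'E'
def down(yaw): # yaw = world angle of jaw axis
    x=np.array([0,0,-1.]);y=np.array([np.cos(yaw),np.sin(yaw),0]);return R.from_matrix(np.c_[x,y,np.cross(x,y)]).as_rotvec()
E
python3 - <<'E'
from h import *
M=R.from_rotvec(manip.get_ee_rot()).as_matrix();y=M[:,1];yaw=np.arctan2(y[1],y[0]);print(M.round(3).tolist(),yaw)
az=np.arctan2(.592,.199)
rel=yaw-az;print('rel',rel)
p=[0.50,0.30,0.30];q=down(rel+np.arctan2(p[1],p[0]))
print(manip.solve_ik(p,q))
manip.servo_line([0.199,0.592,0.30],rate=.2)
manip.move_to(p,q)
snap('wrist','w1');snap('scene','s1');snap('side','d1')
print(manip.get_joint_positions(),manip.get_time())
E
```

```text
[[-0.0, 0.319, 0.948], [-0.001, 0.948, -0.319], [-1.0, -0.001, -0.0]] 1.2460224616388331
rel -0.0004916705984125969
[ 0.52000975  0.27982343  1.64710392  0.          1.2146653  -0.01991808]
[ 5.21777349e-01  2.79950256e-01  1.64702188e+00  1.53888824e-04
  1.21462908e+00 -1.99228645e-02] 2.4
```

View pics/w1.png

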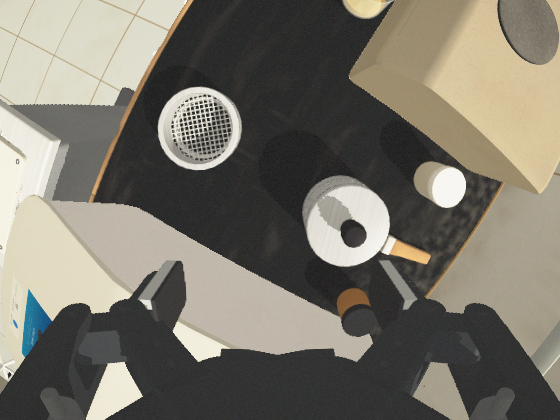

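View pics/s1.png

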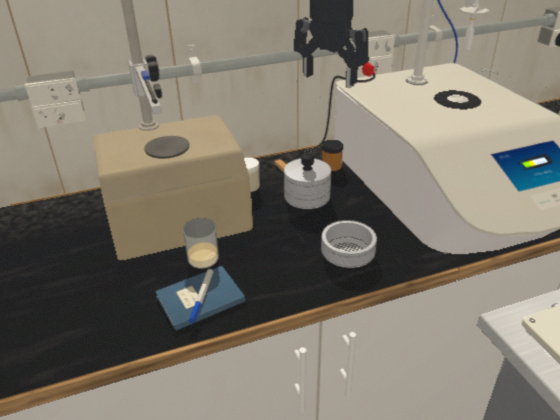

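The wrist view shows the coarse sieve rim centred at (200,127), the lid plate at (347,222) with its knob at (352,233), and the brush at (410,250). The orange jar is at (355,310) and the pale jar at (440,185). Next I fit circles to the contours.

```bash
cat >> h.py <<'E'
from scipy.optimize import least_squares
def circ(c,guess,z,r,thr=150,box=60,dbg=None,mask=None,half=True):
    g=cv2.cvtColor(c['image'],cv2.COLOR_RGB2GRAY); u,v=proj(c,[*guess,z])
    m=(g>thr).astype(np.uint8) if mask is None else mask
    k=np.zeros_like(m);cv2.circle(k,(int(u),int(v)),box,1,-1);m=m*k
    cs=cv2.findContours(m,cv2.RETR_EXTERNAL,cv2.CHAIN_APPROX_NONE)[0];cc=max(cs,key=cv2.contourArea)
    P=np.array([onz(c,a,b,z)[:2] for a,b in cc[:,0,:]]); cam=np.array(c['cam_to_world'])[:2,3]
    x=np.array(guess,float)
    for i in range(6):
        d=P-x; dist=np.hypot(*d.T); w=abs(dist-r)<(.012 if i<2 else .005)
        if half: w&=(d@(x-cam)>-0.2*np.hypot(*(x-cam))*dist)
        f=least_squares(lambda q:np.hypot(*(P[w]-q).T)-r,x,loss='soft_l1',f_scale=.001);x=f.x
    rf=least_squares(lambda q:np.hypot(*(P[w]-q[:2]).T)-q[2],[*x,r],loss='soft_l1',f_scale=.001).x
    if dbg:
        im=c['image'][:,:,::-1].copy()
        for (a,b),ww in zip(cc[:,0,:],w): im[b,a]=(0,0,255) if ww else (255,0,0)
        a0,b0=max(0,int(u)-80),max(0,int(v)-80)
        cv2.imwrite(f'pics/{dbg}.png',cv2.resize(im[b0:b0+160,a0:a0+160],None,fx=3,fy=3,interpolation=cv2.INTER_NEAREST))
    return x.round(4),w.sum(),rf.round(4)
E
python3 - <<'E'
from h import *
w=load('w1');s=load('s1');d=load('d1')
print(np.array(w['cam_to_world'])[:3,3])
for n,c,b in(('w',w,60),('s',s,45),('d',d,40)):
    for nm,gs,z in(('coarse',(.385,.296),.046),('lid',(.605,.297),.076)):
        for t in (130,): print(n,nm,t,circ(c,gs,z,.054,t,b,dbg=f'{n}{nm}'))
    hsv=c['image'].max(2)<60
im=np.hstack([cv2.imread(f'pics/{n}.png') for n in('wcoarse','wlid')]);cv2.imwrite('pics/cmp1.png',im[:,:800])
g=w['image'].max(2);k=np.zeros(g.shape,np.uint8);cv2.circle(k,(352,233),18,1,-1);m=((g<55)*k).astype(np.uint8);n,l,st,ct=cv2.connectedComponentsWithStats(m)
i=1+st[1:,4].argmax();print('knob',ct[i],st[i],onz(w,*ct[i],.102))
E
```

```text
[0.46293775 0.36135815 0.45271857]
w coarse 130 (array([0.3809, 0.3025]), np.int64(131), array([0.3797, 0.3017, 0.0529]))
w lid 130 (array([0.6047, 0.2969]), np.int64(117), array([0.6059, 0.2963, 0.053 ]))
s coarse 130 (array([0.3753, 0.3046]), np.int64(70), array([0.3767, 0.3039, 0.0527]))
s lid 130 (array([0.605, 0.297]), np.int64(0), array([0.605, 0.297, 0.054]))
d coarse 130 (array([0.3798, 0.3044]), np.int64(58), array([0.3802, 0.3034, 0.0531]))
d lid 130 (array([0.607 , 0.2997]), np.int64(44), array([0.608 , 0.2982, 0.0527]))
knob [348.65581395 228.08837209] [341 220  24  26 215] [0.59640501 0.29979867 0.102     ]
```

View pics/cmp1.png

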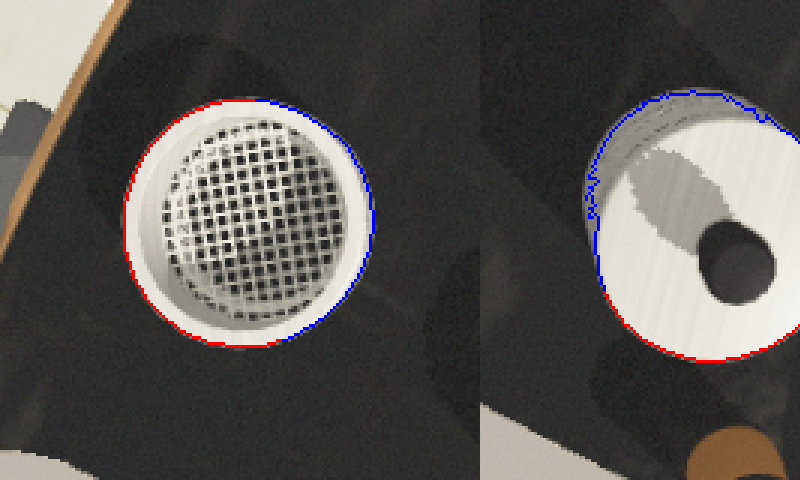

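```bash
cat >> h.py <<'E'
def st(t=''): print(t,np.round(manip.get_position(),4),'F',np.round(manip.get_contact_force(),1),'w',round(manip.get_width(),4),'t',round(manip.get_time(),2))
E
python3 - <<'E'
from h import *
x=np.array([.605,.297]);q=down(np.arctan2(x[1],x[0]))
manip.move_to([*x,.19],q)
manip.servo_line([*x,.102],rate=.12);st('at knob')
manip.command_gripper(0.0,f_grip=50);manip.hold(.1);st('gripped')
snap('side','d2')
manip.servo_line([*x,.116],rate=.04);st('up')
snap('side','d3');snap('scene','s3')
E
python3 -c "
import cv2,numpy as np
a=[cv2.imread(f'pics/{n}.png') for n in('d2','d3','s3')]
b=[cv2.resize(i[y:y+120,x:x+120],(266,266),interpolation=2) for i,(x,y) in zip(a,((225,110),(225,110),(250,100)))]
cv2.imwrite('pics/cmp2.png',np.hstack(b))"
```

```text
at knob [0.6055 0.2974 0.1029] F [0.1 0.4 0.1] w 0.0856 t 3.94
gripped [0.605 0.297 0.102] F [-0.   0.2  0.2] w -0.0001 t 4.81
up [0.6052 0.2971 0.1165] F [-0.1 -0.1 -0.3] w 0.0003 t 5.36
```

View pics/cmp2.png

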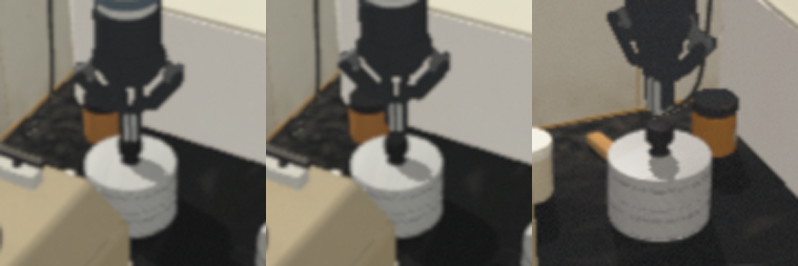

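The gripper closed to zero width, so the knob was missed. In both views the fingers look above or behind the knob. I'll check with projections before going on.

```bash
python3 - <<'E'
from h import *
w=snap('wrist','w3');st()
out=[]
for t in('w1','w3','d3','s3'):
    c=load(t);im=c['image'][:,:,::-1].copy();
    u0,v0=map(int,proj(c,[.605,.297,.1]));sc=4;h=50
    x0,y0=max(0,u0-h),max(0,v0-h)
    z=cv2.resize(im[y0:y0+2*h,x0:x0+2*h],(400,400),interpolation=2)
    for zz,col in((.076,(0,0,255)),(.110,(0,255,0))):
        u,v=proj(c,[.605,.297,zz]);cv2.circle(z,(int((u-x0+.5)*4),int((v-y0+.5)*4)),3,col,-1)
    out.append(z)
cv2.imwrite('pics/cmp3.png',cv2.resize(np.vstack([np.hstack(out[:2]),np.hstack(out[2:])]),(600,600)))
E
```

```text
[0.6048 0.2969 0.1158] F [ 0.5  0.6 -0.2] w -0.0 t 5.51
```

View pics/cmp3.png

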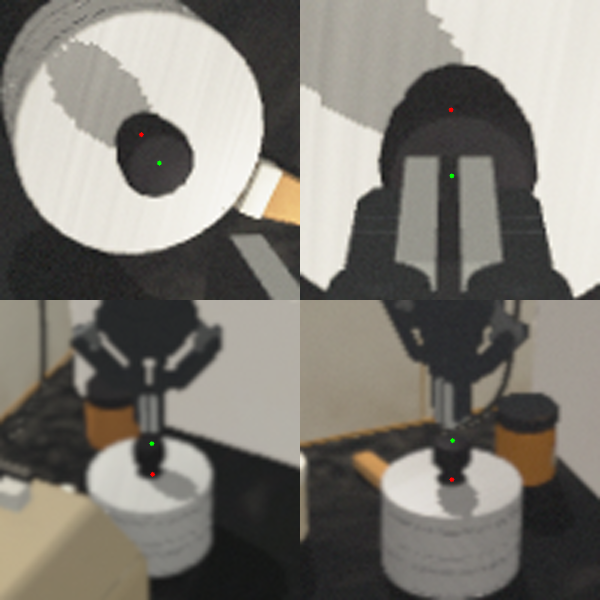

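View pics/w3.png

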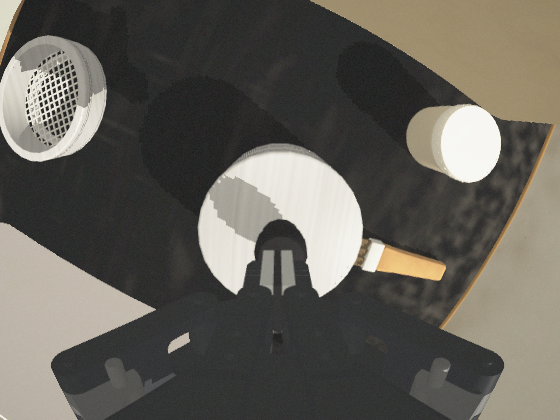

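```bash
python3 - <<'E'
from h import *
out=[]
for t in('w3','d2','d3','s3'):
    c=load(t);im=c['image'][:,:,::-1].copy();h=30
    u0,v0=map(int,proj(c,[.605,.297,.1]))
    x0,y0=max(0,u0-h),max(0,v0-h)
    z=cv2.resize(im[y0:y0+2*h,x0:x0+2*h],(400,400),interpolation=2)
    tz=.102 if t=='d2' else .116
    for dz,col in((0,(255,0,255)),(-.022,(0,255,255)),(.02,(255,255,0))):
        u,v=proj(c,[.605,.297,tz+dz]);cv2.circle(z,(int((u-x0+.5)*400/60),int((v-y0+.5)*400/60)),3,col,-1)
    out.append(z)
cv2.imwrite('pics/cmp4.png',cv2.resize(np.vstack([np.hstack(out[:2]),np.hstack(out[2:])]),(600,600)))
E
```

```text
(no output)
```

View pics/cmp4.png

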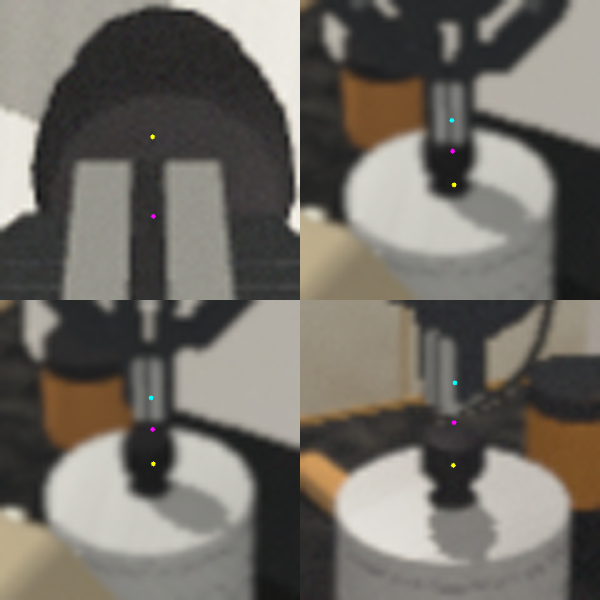

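```bash
python3 - <<'E'
from h import *
def full(t,x,y):
    c=load(t);u0,v0=map(int,proj(c,[.605,.297,.1]));return c,(max(0,u0-30)+x/5-.5,max(0,v0-30)+y/5-.5)
obs=[full('w3',150,160),full('d3',149,119),full('s3',443,0) if 0 else full('s3',140,113)]
def tri(obs):
    A=np.zeros((3,3));b=np.zeros(3)
    for c,p in obs:
        o,d=ray(c,*p);d=d/np.linalg.norm(d);Q=np.eye(3)-np.outer(d,d);A+=Q;b+=Q@o
    return np.linalg.solve(A,b)
for sel in([0,1],[0,2],[1,2],[0,1,2]): print(sel,tri([obs[i] for i in sel]).round(4))
E
python3 -c "
import cv2
for n,x,y in(('d3',244,130),('s3',272,115)):
    i=cv2.imread(f'pics/{n}.png')[y:y+75,x:x+75];cv2.imwrite(f'pics/z{n}.png',cv2.resize(i,(600,600),interpolation=0))"
```

```text
[0, 1] [0.5992 0.3091 0.1327]
[0, 2] [0.6002 0.3061 0.1253]
[1, 2] [0.6028 0.3041 0.1256]
[0, 1, 2] [0.6005 0.3061 0.1272]
```

View pics/zs3.png

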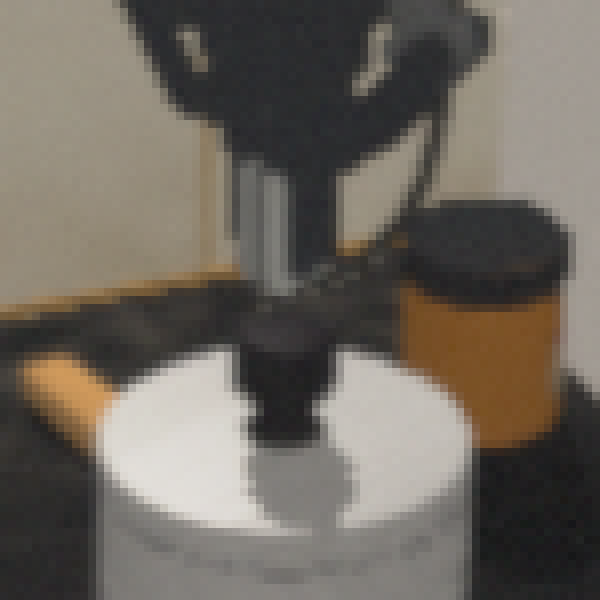

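View pics/zd3.png

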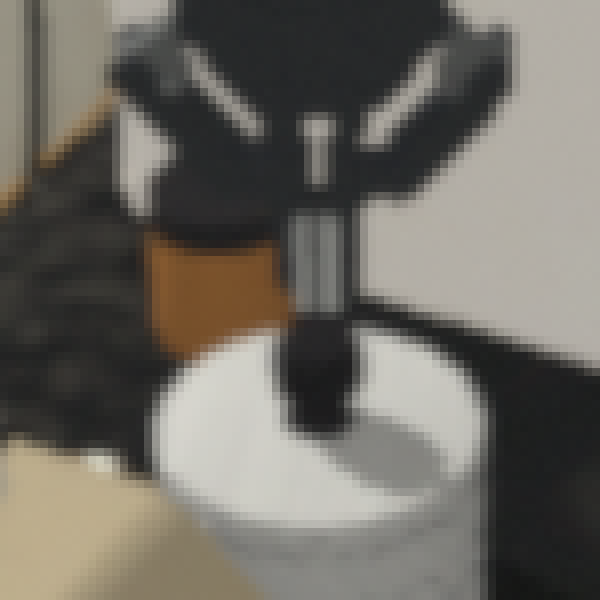

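```bash
python3 - <<'E'
from h import *
c=load('w3');Mt=np.array(c['mount']);print(Mt.round(3).tolist())
u0,v0=map(int,proj(c,[.605,.297,.1]));p=(u0-30+150/5-.5,v0-30+160/5-.5)
c2=dict(c);c2['cam_to_world']=Mt;o,d=ray(c2,*p)
for z in(-.011,0,.011):
    print('tool-frame tip for toolz',z,(o+d*(z-o[2])/d[2]).round(4))
c1=load('w1');print(np.array(c1['image']).shape)
# lid apparent size -> height
for t,c in(('w1',c1),('w3',c)):
  for z in(.046,.061,.076,.09,.105): print(t,z,circ(c,(.605,.297),z,.054,150,100 if t=='w3' else 60)[2])
E
```

```text
[[0.001, -0.275, 0.962, -0.153], [1.0, 0.0, -0.001, -0.0], [-0.0, 0.962, 0.275, -0.071], [0.0, 0.0, 0.0, 1.0]]
tool-frame tip for toolz -0.011 [-0.011  -0.0002 -0.011 ]
tool-frame tip for toolz 0 [ 0.0151 -0.0002  0.    ]
tool-frame tip for toolz 0.011 [ 0.0412 -0.0002  0.011 ]
(420, 560, 3)
w1 0.046 [0.6174 0.2911 0.0569]
w1 0.061 [0.6117 0.2937 0.0548]
w1 0.076 [0.606  0.2963 0.0526]
w1 0.09 [0.6007 0.2987 0.0507]
w1 0.105 [0.5949 0.3018 0.0491]
w3 0.046 [0.6062 0.2816 0.0536]
w3 0.061 [0.6091 0.2923 0.0569]
w3 0.076 [0.6065 0.2971 0.0527]
w3 0.09 [0.6039 0.3023 0.0491]
w3 0.105 [0.6009 0.3082 0.0455]
```

```bash
python3 - <<'E'
from h import *
c=load('scene0');j=np.array([.319,.948,0])
for z in(.24,.23,.22,.21,.20): print(z,*[np.round(proj(c,np.array([.199,.592,z])+s*.045*j),1) for s in(1,-1)])
im=cv2.imread('pics/scene0.png')[160:270,150:290];cv2.imwrite('pics/z0.png',cv2.resize(im,(700,550),interpolation=2))
w=cv2.imread('pics/w1.png')[230:420,80:480];cv2.imwrite('pics/zw1.png',cv2.resize(w,(800,380),interpolation=2))
E
```

```text
0.24 [189.5 248.2] [256.7 246. ]
0.23 [190.4 253.9] [257.  251.7]
0.22 [191.2 259.6] [257.3 257.4]
0.21 [192.1 265.2] [257.6 263. ]
0.2 [192.9 270.6] [257.9 268.5]
```

View pics/z0.png

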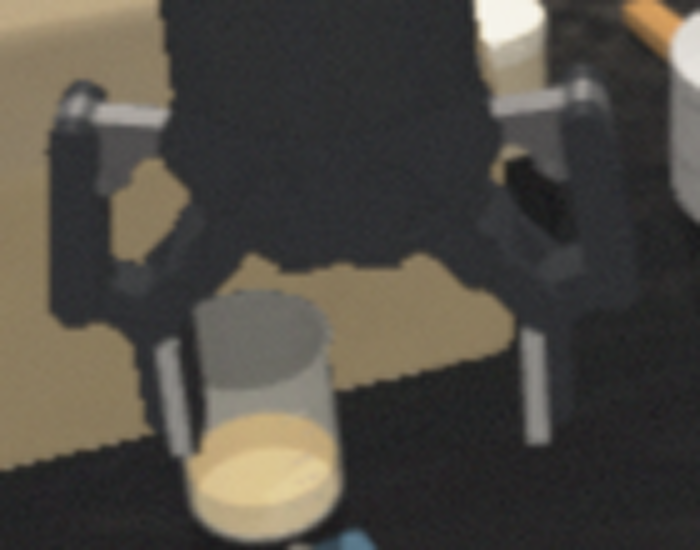

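View pics/zw1.png

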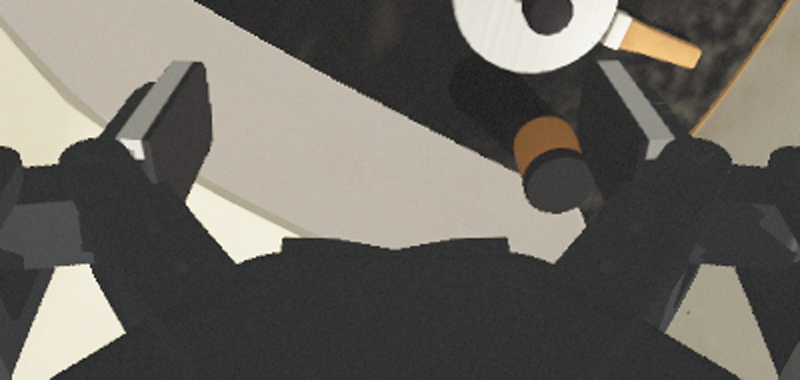

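Triangulating the fingertip ends puts the closed tips at z≈0.126 with the TCP reading 0.116. The wrist mount gives the same: about 11 mm behind the TCP, not 22 mm ahead. The open fingers in the first image show the same offset. That's about 32 mm short of the stated geometry, which explains the miss, since the tips closed just above the knob. I'll go lower, watching force and taking a picture.

```bash
python3 - <<'E'
from h import *
x=np.array([.605,.297])
manip.command_gripper(0.06,f_grip=50);st('open')
for z in(.09,.08,.072):
    manip.servo_line([*x,z],rate=.06);st()
    if abs(manip.get_contact_force()[2])>4: break
snap('side','d4');snap('scene','s4')
a=[cv2.imread(f'pics/{n}.png')[y:y+75,x:x+75] for n,x,y in(('d4',244,130),('s4',272,115))]
cv2.imwrite('pics/cmp5.png',cv2.resize(np.hstack(a),(800,400),interpolation=2))
E
```

```text
open [0.605 0.297 0.116] F [-0.2  0.1  0.1] w 0.0601 t 6.11
 [0.6048 0.2969 0.0895] F [-0.1 -0.2 -0.2] w 0.0601 t 6.69
 [0.6046 0.2968 0.0795] F [-0.1 -0.4  0.5] w 0.0601 t 7.01
 [0.6046 0.2968 0.0714] F [-0.2  0.2  0.5] w 0.0602 t 7.29
```

View pics/cmp5.png

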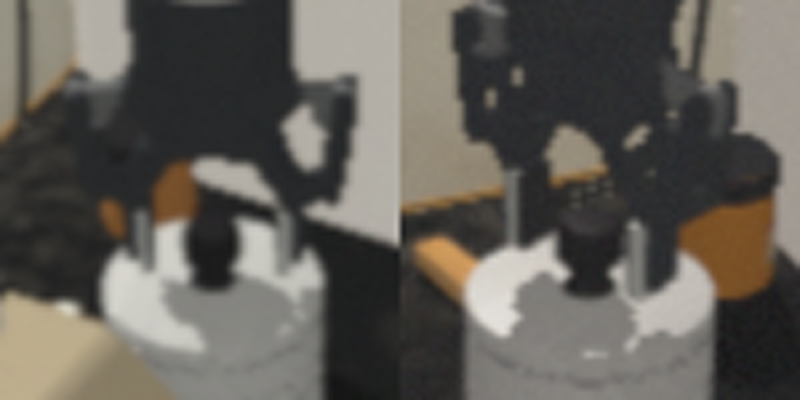

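The fingers now straddle the knob without contact. Gripping.

```bash
python3 - <<'E'
from h import *
x=np.array(manip.get_position())[:2]; x=np.array([.605,.297])
manip.command_gripper(0.0,f_grip=50);st('grip')
if manip.get_width()>.02:
    manip.servo_line([*x,.085],rate=.05);st()
    manip.servo_line([*x,.14],rate=.1);st('up')
    snap('side','d5');snap('scene','s5')
    a=[cv2.imread(f'pics/{n}.png')[y:y+130,x:x+130] for n,x,y in(('d5',220,90),('s5',240,90))]
    cv2.imwrite('pics/cmp6.png',cv2.resize(np.hstack(a),(800,400),interpolation=2))
E
```

```text
grip [0.6054 0.2972 0.0725] F [-0.4  0.6  4.1] w 0.0275 t 7.78
 [0.605  0.297  0.0853] F [ 0.1 -1.1 -1.3] w 0.028 t 8.19
up [0.6047 0.2969 0.1399] F [-0.4 -0.9 -2. ] w 0.0275 t 8.89
```

View pics/cmp6.png

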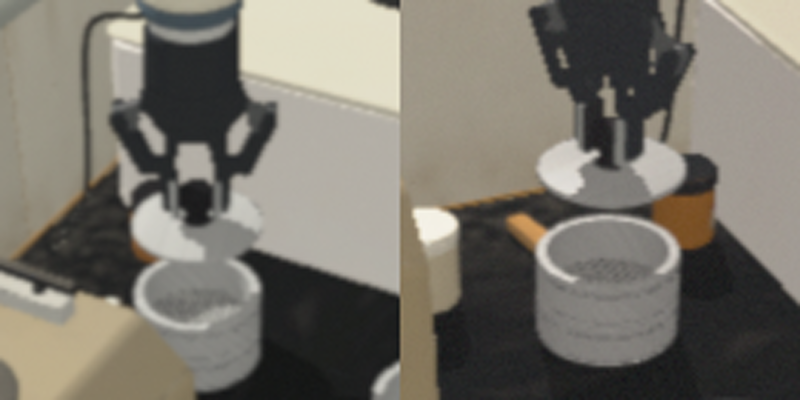

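The lid is off and held, and the fine sieve and pan stayed nested. Carrying it to the free spot.

```bash
python3 - <<'E'
from h import *
az=lambda p:down(np.arctan2(p[1],p[0]))
manip.servo_line([.46,.335,.15],az([.46,.335]),rate=.2)
t=[.425,.438]
manip.servo_line([*t,.10],az(t),rate=.2)
manip.servo_line([*t,.030],rate=.12);st()
b=np.array(manip.get_contact_force())[2]
z=.03
while z>.004:
    z-=.0025;manip.servo_line([*t,z],rate=.03)
    f=manip.get_contact_force()[2]
    if f-b>5: break
st('down %.4f base %.1f'%(z,b))
snap('side','d6');snap('scene','s6')
a=[cv2.imread(f'pics/{n}.png')[y:y+150,x:x+150] for n,x,y in(('d6',230,150),('s6',210,130))]
cv2.imwrite('pics/cmp7.png',cv2.resize(np.hstack(a),(800,400),interpolation=2))
E
```

```text
[0.4255 0.4381 0.0304] F [ 0.3  0.4 -0.8] w 0.0276 t 11.38
down 0.0075 base -0.8 [0.4253 0.4383 0.0103] F [-5.6 -5.6 27.5] w 0.0277 t 13.62
```

View pics/cmp7.png

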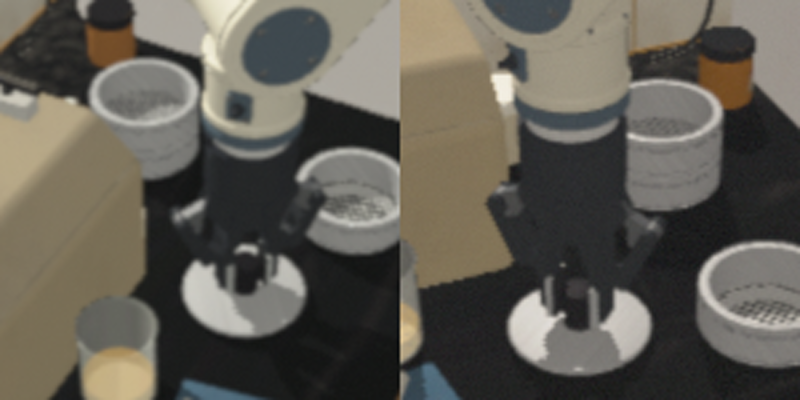

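```bash
python3 - <<'E'
from h import *
t=[.425,.438]
manip.servo_line([*t,.0105],rate=.03);st()
manip.command_gripper(0.06);st('rel')
manip.servo_line([*t,.12],rate=.15)
p=[.46,.30];manip.move_to([*p,.24],down(np.arctan2(p[1],p[0])))
c=snap('wrist','w7');s=snap('scene','s7');d=snap('side','d7');st()
for n,c,b in(('w',c,75),('s',s,45),('d',d,40)):
    for nm,gs,z in(('coarse',(.381,.3025),.046),('fine',(.605,.297),.070)):
        print(n,nm,circ(c,gs,z,.054,130,b,dbg=f'7{n}{nm}'))
E
```

```text
[0.4251 0.4381 0.0105] F [-0.  -0.2  6. ] w 0.0274 t 13.97
rel [0.425  0.438  0.0103] F [-0.2  1.   0.3] w 0.06 t 14.39
 [0.4591 0.3007 0.2383] F [0.3 0.5 0.5] w 0.0602 t 16.19
w coarse (array([0.3805, 0.303 ]), np.int64(155), array([0.3798, 0.3019, 0.053 ]))
w fine (array([0.6047, 0.2954]), np.int64(61), array([0.6078, 0.2971, 0.0509]))
s coarse (array([0.3753, 0.3046]), np.int64(70), array([0.3767, 0.3039, 0.0527]))
s fine (array([0.6018, 0.2989]), np.int64(56), array([0.6028, 0.2984, 0.053 ]))
d coarse (array([0.3798, 0.3044]), np.int64(58), array([0.3802, 0.3034, 0.0531]))
d fine (array([0.6072, 0.2975]), np.int64(53), array([0.6081, 0.2957, 0.0524]))
```

View pics/w7.png

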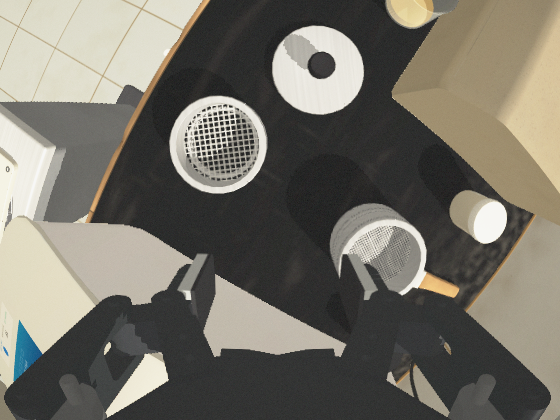

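View pics/s7.png

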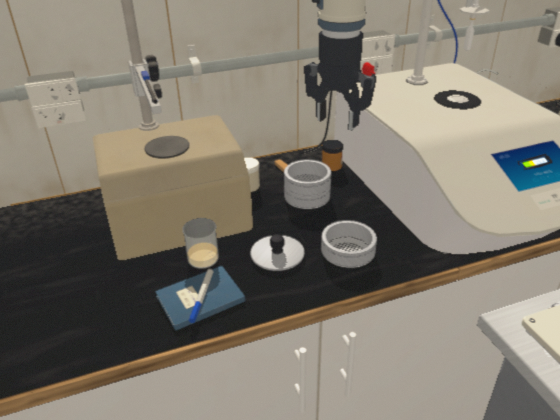

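The lid stands flat at about (278,252) in the scene view, and the stack mouth is open and still nested. Wrist fits put the coarse sieve at (0.380,0.303) and the stack at (0.605,0.297). Next I pinch the near wall of the coarse sieve, using the corrected tip offset.

```bash
python3 - <<'E'
from h import *
C=np.array([.380,.3025]);u=C/np.linalg.norm(C);q=down(np.arctan2(u[1],u[0]));t=C-.0493*u
print(t)
manip.command_gripper(.040,f_grip=60)
manip.move_to([*t,.09],q);st()
manip.servo_line([*t,.045],rate=.1);st()
c=snap('wrist','w8');snap('side','d8');snap('scene','s8')
E
```

```text
[0.34142901 0.27179546]
 [0.3432 0.273  0.0909] F [ 0.1 -0.9  0.2] w 0.0399 t 17.32
 [0.3421 0.2722 0.0454] F [-0.3 -0.2  0.1] w 0.0399 t 17.92
```

View pics/w8.png

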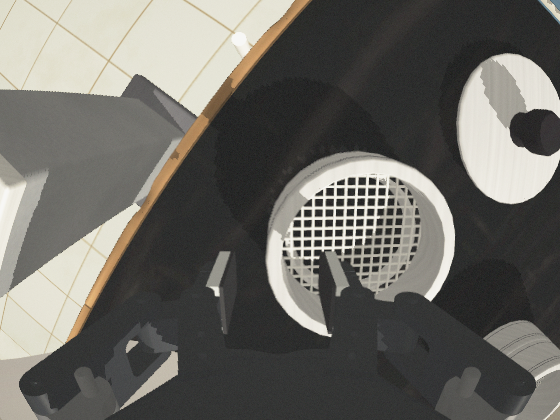

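View pics/s8.png

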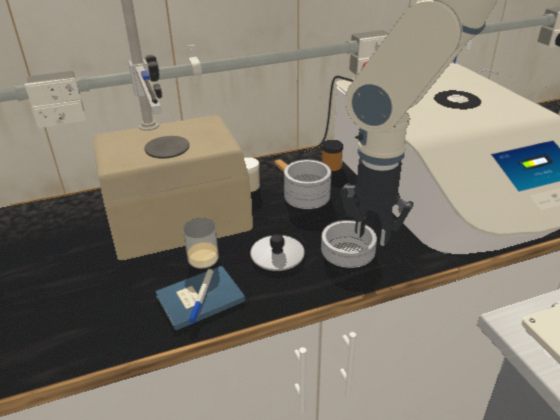

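The fingers straddle the near wall, which sits at about (285,305) between tips at (220,255) and (330,255). Going down and pinching.

```bash
python3 - <<'E'
from h import *
t=np.array([.341429,.271795])
for z in(.025,.015):
    manip.servo_line([*t,z],rate=.06);st()
    if abs(manip.get_contact_force()[2])>5: break
else:
    manip.command_gripper(0.0,f_grip=60);st('grip')
    manip.servo_line([*t,.035],rate=.04);st('up')
    manip.servo_line([*t,.10],rate=.12);st('up')
    snap('wrist','w9');snap('side','d9');snap('scene','s9')
    a=[cv2.imread(f'pics/{n}.png')[y:y+130,x:x+130] for n,x,y in(('d9',300,120),('s9',290,130))]
    cv2.imwrite('pics/cmp9.png',cv2.resize(np.hstack(a),(800,400),interpolation=2))
E
```

```text
[0.3411 0.2715 0.0245] F [ 0.1  0.5 -0.1] w 0.04 t 18.55
 [0.3412 0.2716 0.0146] F [-0.8 -0.4 -0.1] w 0.0402 t 18.87
grip [0.3415 0.272  0.0154] F [-2.5 -0.   3.7] w 0.0058 t 19.27
up [0.3414 0.2718 0.0351] F [-1.  -0.7 -3.7] w 0.0055 t 19.92
up [0.3411 0.2715 0.0996] F [ 0.   0.3 -3.4] w 0.0057 t 20.61
```

View pics/cmp9.png

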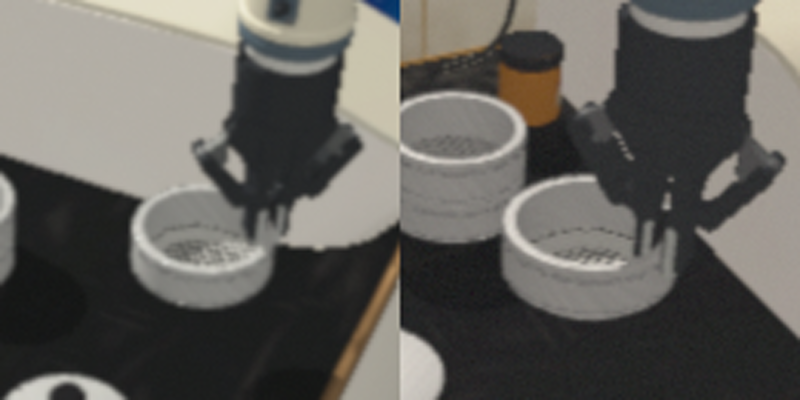

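View pics/w9.png

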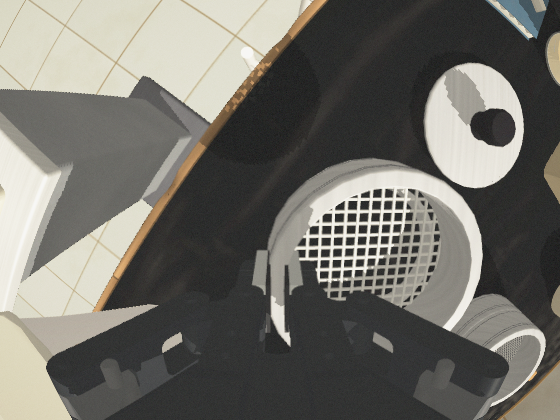

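```bash
python3 - <<'E'
from h import *
t=np.array([.3412,.2716]);u=t/np.linalg.norm(t);e=t+.0493*u;print('exp',e)
for n,b in(('w9',125),('s9',50),('d9',45)):
    c=load(n);
    for z in(.127,.131,.135): print(n,z,circ(c,e,z,.054,140,b,dbg=f'f{n}'))
im=[cv2.resize(cv2.imread(f'pics/f{n}.png'),(266,266)) for n in('w9','s9','d9')];cv2.imwrite('pics/cmp10.png',np.hstack(im))
E
```

```text
exp [0.37977172 0.30230363]
w9 0.127 (array([0.3785, 0.3014]), np.int64(182), array([0.3798, 0.3014, 0.0529]))
w9 0.131 (array([0.3659, 0.3072]), np.int64(228), array([0.3695, 0.3054, 0.0514]))
w9 0.135 (array([0.3627, 0.3038]), np.int64(201), array([0.3666, 0.3048, 0.0503]))
s9 0.127 (array([0.3745, 0.3045]), np.int64(57), array([0.3774, 0.3055, 0.0514]))
s9 0.131 (array([0.369 , 0.3072]), np.int64(57), array([0.3722, 0.3083, 0.051 ]))
s9 0.135 (array([0.3634, 0.3099]), np.int64(57), array([0.367 , 0.3112, 0.0506]))
d9 0.127 (array([0.3771, 0.3081]), np.int64(34), array([0.3736, 0.3097, 0.0572]))
d9 0.131 (array([0.3752, 0.3128]), np.int64(35), array([0.3713, 0.3146, 0.0577]))
d9 0.135 (array([0.3775, 0.3022]), np.int64(14), array([0.3752, 0.3033, 0.0561]))
```

View pics/cmp10.png

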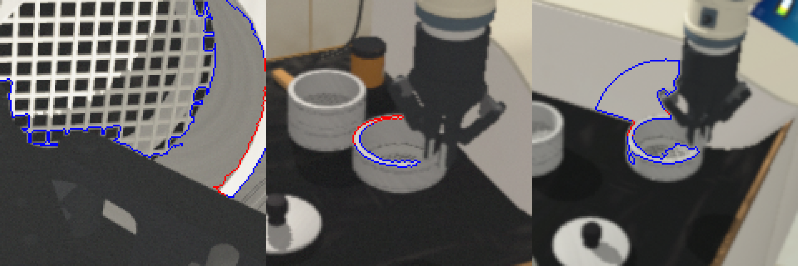

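```bash
cat >> h.py <<'E'
def rim(c,g,z,thr=190,angs=None,rr=(.040,.062)):
    """outer edge of bright rim at height z seen on radial scans; returns centre, radius, resid, spread"""
    G=cv2.cvtColor(c['image'],cv2.COLOR_RGB2GRAY).astype(np.float32);P=[]
    rs=np.linspace(*rr,90)
    for a in np.linspace(0,2*np.pi,120,endpoint=False):
        if angs is not None and not angs(a): continue
        uv=np.array([proj(c,[g[0]+r*np.cos(a),g[1]+r*np.sin(a),z]) for r in rs],np.float32)
        if uv.min()<1 or uv[:,0].max()>558 or uv[:,1].max()>418: continue
        v=cv2.remap(G,uv[:,:1],uv[:,1:],cv2.INTER_LINEAR)[:,0]
        k=np.where((v[:-1]>thr)&(v[1:]<=thr))[0]
        if len(k): P.append([a,rs[k[-1]]])
    P=np.array(P);Q=np.c_[g[0]+P[:,1]*np.cos(P[:,0]),g[1]+P[:,1]*np.sin(P[:,0])]
    f=least_squares(lambda q:np.hypot(*(Q-q[:2]).T)-q[2],[*g,.054],loss='soft_l1',f_scale=.0005)
    return f.x.round(4),len(P),np.median(abs(f.fun)).round(5),np.degrees(P[[0,-1],0]).round()
E
python3 - <<'E'
from h import *
t=np.array([.3412,.2716]);u=t/np.linalg.norm(t);e=t+.0493*u
c=load('w9');cam=np.array(c['cam_to_world'])[:2,3]
for z in(.122,.127,.131):
  for thr in(190,210): print('w9',z,thr,rim(c,e,z,thr))
c=load('w7')
for thr in(190,210): print('coarse w7',rim(c,(.380,.3025),.046,thr),'fine',rim(c,(.605,.297),.070,thr))
G=cv2.cvtColor(load('w9')['image'],cv2.COLOR_RGB2GRAY);print(G[260,440:500:2])
E
```

```text
w9 0.122 190 (array([0.3834, 0.3003, 0.0548]), 77, np.float64(0.00027), array([  0., 258.]))
w9 0.122 210 (array([0.3835, 0.3003, 0.0546]), 76, np.float64(0.00028), array([  0., 258.]))
w9 0.127 190 (array([0.3801, 0.3014, 0.0527]), 77, np.float64(0.00029), array([  3., 255.]))
w9 0.127 210 (array([0.3802, 0.3014, 0.0525]), 77, np.float64(0.00024), array([  3., 255.]))
w9 0.131 190 (array([0.3775, 0.3021, 0.0511]), 76, np.float64(0.00026), array([  3., 252.]))
w9 0.131 210 (array([0.3775, 0.3022, 0.0508]), 76, np.float64(0.00027), array([  3., 252.]))
coarse w7 (array([0.3799, 0.302 , 0.0528]), 120, np.float64(0.00014), array([  0., 357.])) fine (array([0.6061, 0.296 , 0.0527]), 83, np.float64(0.00017), array([  0., 357.]))
coarse w7 (array([0.38  , 0.302 , 0.0525]), 120, np.float64(0.00013), array([  0., 357.])) fine (array([0.6062, 0.296 , 0.0523]), 81, np.float64(0.00019), array([  0., 357.]))
[134 137 137 134 129 132 137 133 135 133 133 135 137 138 138 138 228 230
 231 232 229  65  38  39  36  38  36  50  52  51]
```

The held sieve's rim fits at (0.3801,0.3014), z≈0.127. That is 49.0 mm ahead of the TCP and 0.9 mm sideways. The stack's rim fits at (0.606,0.296). Carrying it over the stack and re-measuring there before inserting.

```bash
cat >> h.py <<'E'
def tcp_for(S,off):  # off=(along jaw, perp-left) of sieve centre from TCP; jaw yaw = a
    a=np.arctan2(S[1],S[0]);u=np.array([np.cos(a),np.sin(a)]);n=np.array([-u[1],u[0]])
    return np.array(S)-off[0]*u-off[1]*n,down(a),u,n
E
python3 - <<'E'
from h import *
t,q,u,n=tcp_for((.606,.296),(.049,-.0009));print(t)
manip.servo_line([.3414,.2718,.135],rate=.12)
manip.servo_line([*t,.135],q,rate=.2);manip.hold(.2);st()
p=np.array(manip.get_position())
c=snap('wrist','w11');s=snap('scene','s11');d=snap('side','d11')
for z in(.162,.164,.166): print(z,rim(c,p[:2]+.049*u-.0009*n,z))
print('fine',rim(c,(.606,.296),.070,190,rr=(.046,.062)))
a=[im['image'][y:y+130,x:x+130,::-1] for im,x,y in((d,220,90),(s,240,90))]
cv2.imwrite('pics/cmp11.png',cv2.resize(np.hstack(a),(800,400),interpolation=2))
E
```

```text
[0.56157652 0.27530303]
 [0.5609 0.2754 0.1351] F [ 0.2  0.  -3.8] w 0.0056 t 22.65
0.162 (array([0.6052, 0.2959, 0.0531]), 76, np.float64(0.00027), array([  0., 357.]))
0.164 (array([0.604 , 0.2965, 0.0524]), 75, np.float64(0.00028), array([  0., 357.]))
0.166 (array([0.6029, 0.2973, 0.0513]), 74, np.float64(0.00025), array([  0., 357.]))
fine (array([0.6053, 0.2956, 0.0527]), 58, np.float64(0.00086), array([  0., 357.]))
```

View pics/cmp11.png

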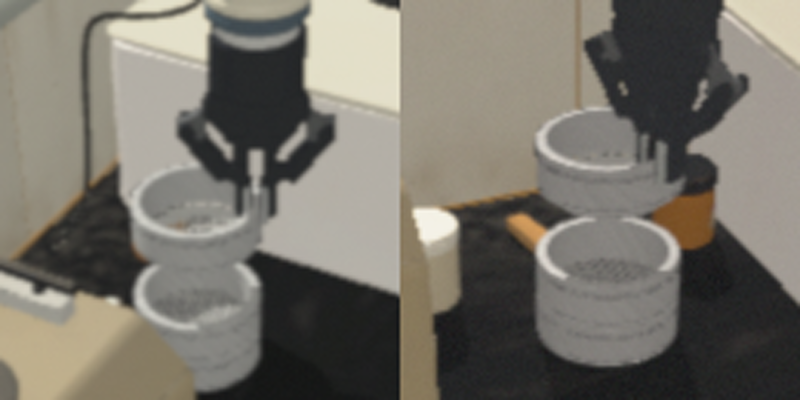

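View pics/w11.png

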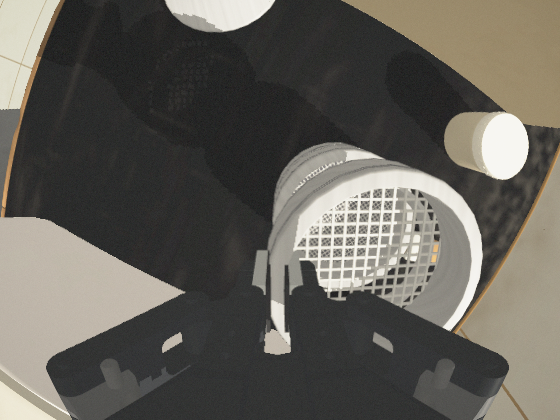

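The sieve is now centred at about (0.605,0.296) against the stack at (0.6055,0.296), and both views show it in line. Lowering slowly under force watch.

```bash
python3 - <<'E'
from h import *
t=np.array([.5618,.2753])
manip.servo_line([*t,.092],rate=.08);st()
b=np.mean([manip.get_contact_force() for _ in range(4)],axis=0);print(b.round(1))
z=.092
while z>.070:
    z-=.0015;manip.servo_line([*t,z],rate=.03)
    f=np.array(manip.get_contact_force())-b
    print(round(z,4),np.round(manip.get_position()[2],4),f.round(1))
    if f[2]>5 or np.hypot(f[0],f[1])>8: break
c=snap('wrist','w12');s=snap('scene','s12');d=snap('side','d12');st()
a=[im['image'][y:y+130,x:x+130,::-1] for im,x,y in((d,220,90),(s,240,90))]
cv2.imwrite('pics/cmp12.png',cv2.resize(np.hstack(a),(800,400),interpolation=2))
E
```

```text
[0.5619 0.2753 0.0918] F [-0.3  0.3 -3. ] w 0.0058 t 23.49
[-0.3  0.3 -3. ]
0.0905 0.0909 [ 0.8  0.5 -0.5]
0.089 0.089 [ 0.4  0.2 -0.7]
0.0875 0.0874 [ 0.5 -0.6  0.5]
0.086 0.0859 [ 0.1 -0.3  0.4]
0.0845 0.0844 [ 0.6 -1.   0.5]
0.083 0.0829 [0.4 0.6 1. ]
0.0815 0.0814 [-0.  -0.9 -0.3]
0.08 0.0799 [-0.1 -0.4 -0.3]
0.0785 0.0784 [-0.3 -0.1 -0.6]
0.077 0.077 [ 0.7 -0.4  0.5]
0.0755 0.0759 [-0.8 -0.9  5.1]
 [0.562  0.2754 0.0758] F [-2.  -0.1  2.2] w 0.0054 t 26.39
```

View pics/cmp12.png

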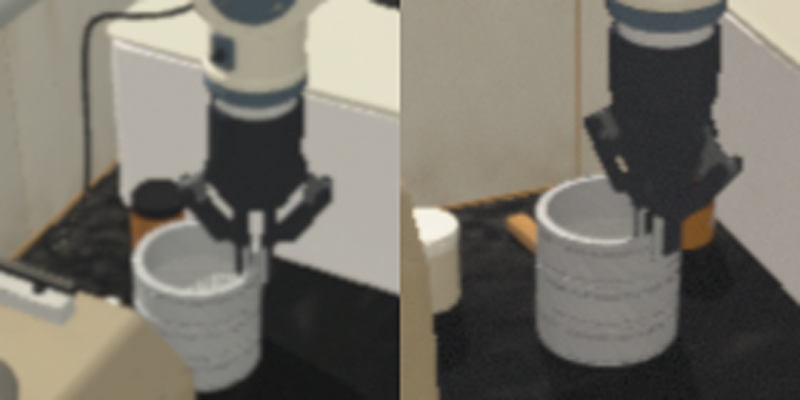

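Contact came at TCP 0.0755, the expected seat height, and the sieve looks flush. Releasing.

```bash
python3 - <<'E'
from h import *
t=np.array([.5618,.2753])
manip.command_gripper(.030);st('rel')
manip.servo_line([*t,.15],rate=.12);st()
manip.servo_line([.50,.29,.26],rate=.25)
c=snap('wrist','w13');s=snap('scene','s13');d=snap('side','d13');st()
print('coarse',rim(c,(.605,.296),.106),rim(c,(.605,.296),.103),rim(c,(.605,.296),.109))
a=[im['image'][y:y+130,x:x+130,::-1] for im,x,y in((d,220,130),(s,240,120))]
cv2.imwrite('pics/cmp13.png',cv2.resize(np.hstack(a),(800,400),interpolation=2))
E
```

```text
rel [0.5618 0.2753 0.0754] F [-0.4  0.6  0.7] w 0.0302 t 26.75
 [0.5614 0.2751 0.1495] F [-0.1  0.3 -0. ] w 0.0297 t 27.52
 [0.4997 0.2893 0.2579] F [-1.  -0.1 -0.5] w 0.0301 t 28.33
coarse (array([0.6049, 0.2961, 0.0526]), 116, np.float64(0.00013), array([  0., 357.])) (array([0.6063, 0.2956, 0.0531]), 116, np.float64(0.00015), array([  0., 357.])) (array([0.6036, 0.2967, 0.0521]), 116, np.float64(0.00014), array([  0., 357.]))
```

View pics/cmp13.png

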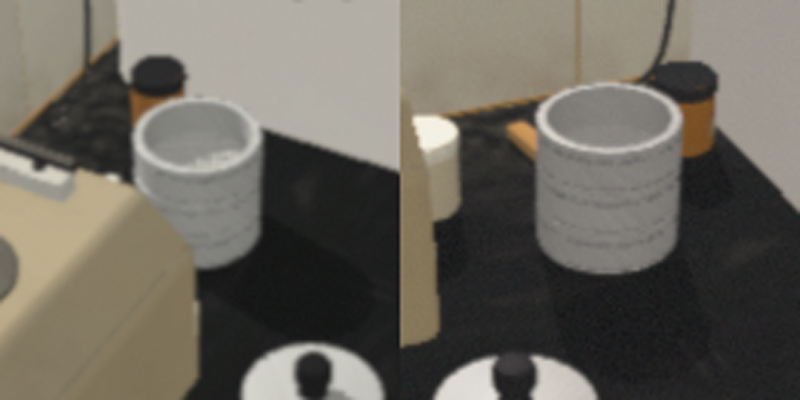

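View pics/w13.png

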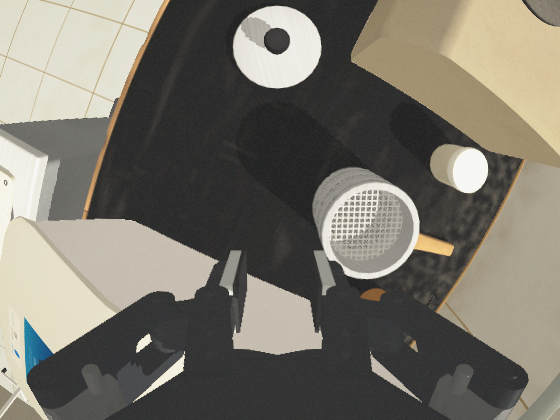

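View pics/s13.png

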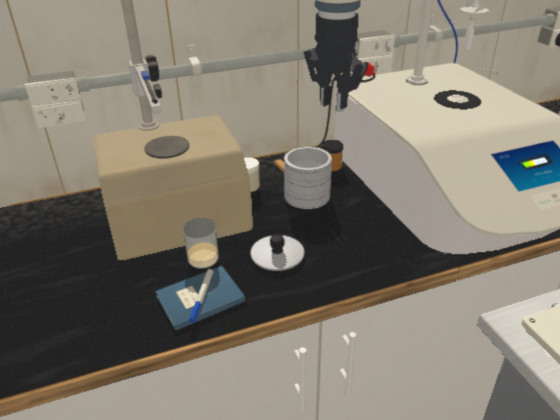

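The stack is flush: three even bands, and the top rim fits at z=0.106, (0.605,0.296), with radius 52.6 mm matching the other rims. The lid is flat at (278,252) in the scene view, the bystanders look unmoved, and the gripper is clear.

```bash
python3 -c "
from h import *
manip.hold(.3);manip.sign_off();print(manip.get_time())"
```

```text
the job is handed in; nothing more can be done
the job is handed in; nothing more can be done
```

I lifted the lid off by its knob and set it flat, knob up, at about (0.425, 0.438). I then pinched the coarse sieve by its near wall, nested it on the fine sieve and handed the job in at roughly 29 s. The hand-in gave no verdict.

- **Seating:** Contact came at the expected seat height with about 5 N more on the wrist than before. The coarse sieve's rim then fitted at z = 0.106 m and (0.605, 0.296), about 1 mm from the stack axis measured earlier. I judged its tilt, and that the fine sieve and pan stayed nested, by eye from the pictures; all three bands look flush.
- **Lid and bystanders:** The lid stands flat, well away from the stack. The brush, jars and beaker look unmoved in the last pictures, and the gripper was clear of everything.
- **Missed first grasp:** My first try at the knob closed on air. The closed fingertips looked about 10 mm behind the reported TCP, not 22 mm ahead as stated. Correcting for that made both later grasps work.
- **Other disagreements:**
  - The gripper width read about 2.4 mm too small (27.5 mm on the 30 mm knob head, 5.7 mm on the 8 mm wall).
  - The wrist force briefly reached 27 N as the lid touched down; I eased off before releasing it.
  - The scene and side cameras differed from the wrist camera by up to about 5 mm, so I aligned the nesting with the wrist camera.

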